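Hang the lined shoe on the brake lever, then jack the lever level and hold it

TASK

Hang the orange-topped saddle shoe over the steel brake lever bar, between its two bronze collars, and let go of it. Then slide the blue jack along the bench until its round saddle is centred under the lever's yellow lift point, and only then push the jack's black handle paddle fully down so that the lever comes up level. Finish while still holding the handle down (do not let go, the lever would sink), with the jack and nothing else lifting the lever, the shoe still on its seat, and the anvil, bush, washer and drift left where they are.

Things in the scene. Friction and masses are not known exactly. Their poses are not given: they have to be found in the camera images.
- shoe_center (a point): Centre of the loose shoe, an inverted U on two dark legs (8 mm thick, 44 wide in y, inner gap 26 in x). Orange crown 42 (x) by 44 (y), underside 50, top 60 mm above the leg ends; on it a grip web 12 thick (x), 32 long (y), 60 to 90 mm up: grip its 12 mm from above. Point is 45 mm above the leg ends; x across the gap, z up. Works either way round. 0.25-0.49 kg.
- shoe_seat (a point): Point on the top face of the 16 mm square steel lever bar, midway between two bronze collars (32 mm diameter, inner faces 64 mm apart), where the shoe hangs. y along the bar to its free end, x across it. About 103 mm above the bench with the lever drooped. With the shoe seated, shoe_center is 5 mm below this point.
- lift_point (a point): Centre of the underside of the yellow lift block on the lever (32 mm across, 34 mm along the bar), 140 mm from shoe_seat towards the free end. Axes as shoe_seat. About 66 mm above the bench with the lever drooped, 90 mm when level. The bar ends 35 mm farther on, nothing under it.
- lever (a joint): Angle of the hinged steel lever bar, rad: -0.09 hanging drooped on its stop (as it starts), 0 level, positive above level. Its weight keeps it down; nothing locks it.
- stand: Green fixed pivot stand of the lever, 100 mm square foot, 126 mm high; origin on the bench under the lever's hinge. The lever runs along its +y, shoe_seat 130 mm and lift_point 270 mm from the hinge.
- jack: Loose blue lever jack, 0.86 kg: sole 70 mm wide, 10 mm thick, slides on the bench. Origin on the bench under the saddle, x forward, z up; the sole runs from 35 mm ahead of it to 185 mm behind. The saddle starts 10 mm lower than the drooped lift block, so it slides in under the bar from any side. Pushing the paddle down does not tip it.
- saddle_top (a point): Centre of the top of the jack's round black rubber saddle, 38 mm diameter, 56 mm above the bench at rest; rises 38 mm as the handle goes fully down, in proportion to the handle angle.
- jack_lug (a point): Grip point in the red upright lug at the rear of the jack, 165 mm behind the saddle along the jack's x and 58 mm above the bench. Lug 28 mm long (x), 18 mm thick (y), from 10 to 75 mm above the bench; grip it across its 18 mm from above to slide the jack.
- paddle (a point): Centre of the upper face of the black 34 mm square paddle at the rear end of the jack's handle. At rest it is raised, about 97 mm above the bench and 110 mm behind the saddle; fully down it is level, 63 mm above the bench and 119 mm behind the saddle. The handle turns about a pin 34 mm behind the saddle and 58 mm up.
- jack_handle (a joint): Angle of the jack handle, rad: 0 raised (rest), 0.42 fully down on its stop. A spring and the load push it back up when it is let go; pushing the paddle down takes about 3 N at first and about 9 to 11 N at the bottom with the lever on the saddle, more once it is on its stop.
- anvil: Bystander: red rivet anvil, 60 mm square, 72 mm high, origin under its centre. Leave alone.
- bush: Bystander: white ceramic bush, 40 mm diameter, 40 mm high, origin under its centre. Leave alone.
- washer: Bystander: bronze thrust washer lying flat, 60 mm diameter, 6 mm thick. Leave alone.
- drift: Bystander: chrome drift lying flat, 130 mm long, 12 mm diameter. Leave alone.
There are look-alikes about, which are no part of the job. Of the things that look like the jack, take the one that is farthest to the robot's left at the start. What is shaped like the part that bears shoe_center but purple is not meant.

How it is judged:
By the outcome, as a careful person would: the job done as asked, in the order asked, and still so for the second after the job is handed in, while the arm keeps its last pose, push and grip.
It also fails if it takes over 61 s, if anything falls off the work surface, if the arm or the gripper's body presses on something with over 40 N, if the wrist force passes 120 N, or if a joint passes its speed limit or range.

ROBOT

A 7-joint arm with a two-finger parallel gripper is mounted at the origin on the work surface. World frame = base frame: x ahead of the robot, y to its left, z up, the work surface at z = 0. Lengths are in m, angles in rad, forces in N, time in s.
With the tool pointing down it reaches from about 0.425 to 0.925 m from the base axis. Payload 6.8 kg.
Tool frame: the origin (TCP) lies between the finger pads; the fingertips stand 22 mm ahead of it and the grasp point (between the pads) lies 3 mm ahead of it; z points along the fingers, y is the direction in which the jaws open and shut (so a half turn about z gives the same grasp; the last joint's range is limited). The gripper opens to 85 mm and grips with 20 to 120 N. Pads are 22 mm wide; open, the fingers measure 114 mm over their backs; the gripper's body (76 mm by 85 mm) begins 54 mm behind the grasp point. The pads swing forward as they close: fully open they stand 13 mm farther back than shut.
Start: joints at [-1.39, 0.477, 0.022, 1.555, -0.011, 1.109, -0.083], TCP at [0.192, 0.647, 0.253] pointing down, gripper open.
Joint ranges: [-2.96, 2.96], [-0.34, 2.1], [-1.41, 1.46], [0.24, 2.44], [-1.37, 4.51], [0.17, 1.92], [-2.96, 2.96]. Speed limits (rad/s): [2.39, 2.39, 3.14, 3.14, 3.14, 3.14, 3.14].

INTERFACE

Orientations are given as a unit quaternion [w, x, y, z].
In Python, from station import bot gives the robot as it stands. The module is installed in compiled form; this text tells all that it offers.
- The arm moves only by the tool drive_tool, never from a script. Its argument "series" is one flat list of numbers, 7 for each row, row after row: the opening, from -1 (shut) to 1 (fully open), then the shift along the tool's x, y, z in mm, then the turn, a rotation vector about the tool's x, y, z in rad. In form: [jaw, x, y, z, wx, wy, wz, jaw, x, y, z, wx, wy, wz, ...]. A call has 1 to 12 rows; each row shifts and turns the commanded pose from where the row before left it, along the tool's axes as they then stand; what a row does not reach is not made up. A row lasts 1/8 s, in which the tool goes at most 62.5 mm and 10.7 degrees, less where a joint would pass 70% of its speed; a pose out of reach is approached as far as the arm can. A call with a gripper value outside its range is refused whole. The fingers move at their own pace and stop on an object; "force" is the grip in N (left out, the last holds). Time passes only in rows, so rows that do not move let the fingers close. It gives the time, the measured TCP pose, the force and the opening at its end, in the units of the state.
- bot.get_obs(): the state, without advancing time (a new reading comes with each control period).
- bot.read_camera(name): name is "scene" or "top" or "wrist"; returns a dict with "pixels" (480x640x3 uint8, blue, green, red), "camera_matrix" (3x3 intrinsics, pixels), "rvec" (rotation vector, rad) and "tvec" (3), from world to camera coordinates, as OpenCV has them. Camera axes: x right, y down, z forward; pixel columns grow to the right and rows downward; lengths in m; the calibration is good to about 2 mm. A picture is of the moment at which its call begins. There is no depth.
- bot.hand_in(): hands the job in, once; it reports no verdict.
The state is a dict: "t": time; "q": joint angles; "joint_vel": joint speeds; "joint_torque": joint torques, N m; "eef_pos": TCP position; "tool_rot": TCP orientation; "contact_force": force on the tool from outside, world axes, zero at the start; "torque": the same for the moment, N m; "gripper_width": opening from 0.0 (shut) to 1.0 (fully open).
Only numpy, scipy, OpenCV 4.12 (cv2) and the standard library are available. Lean on these libraries where they do the work, as an engineer would, in place of code of your own. Each camera call takes 0.05 s, during which the arm holds its last target. There are 200 camera calls.

## Working session

There is one attempt and no reset: what is moved stays moved. The work goes in short steps, Python scripts to look and compute and a tool call to move; the robot and the scene stay as the last step left them, time stands still between calls to the robot, and variables do not carry over. Pictures are saved under pics/ and viewed, about 8 in all and at most 12, crops included, and the job is handed in when it is done.

Besides the shell and the picture viewer there is one more tool, called after ">>>" as a command line: name --argument value ..., lists and objects as JSON in quotes. drive_tool: Moves the arm, as the interface text tells. Its arguments: {"type":"object","properties":{"series":{"type":"array"},"force":{"type":"number"}},"required":["series"]}

```bash
mkdir -p pics && cat > h.py <<'E'
import numpy as np, cv2
from station import bot
def cam(n):
    c=bot.read_camera(n); K=np.array(c["camera_matrix"]);R=cv2.Rodrigues(np.array(c["rvec"],float))[0];t=np.array(c["tvec"],float).ravel()
    return np.array(c["pixels"]),K,R,t
def plane(px,C,z):
    _,K,R,t=C; d=R.T@np.linalg.inv(K)@np.array([px[0],px[1],1.]); o=-R.T@t
    return o+d*(z-o[2])/d[2]
def proj(p,C):
    _,K,R,t=C; q=K@(R@np.array(p,float)+t); return q[:2]/q[2]
E
python3 - <<'E'
from h import *
for n in("top","scene"):
    C=cam(n); cv2.imwrite(f"pics/{n}0.png",C[0]); print(n,-C[2].T@C[3],C[2][2],C[1][0,0])
o=bot.get_obs();print(o)
E
```

```text
top [ 0.57522042 -0.00921134  0.87763964] [ 0.06121833 -0.02505221 -0.99780995] 441.3293285241795
scene [ 1.2044127  -0.56031307  0.86556516] [-0.5440564   0.47095974 -0.69440591] 480.0948138283769
{'t': 0.1, 'q': array([-1.39006679,  0.47773027,  0.02233823,  1.55631651, -0.01149978,
        1.109299  , -0.08308407]), 'joint_vel': array([ 0.00162303, -0.00138403,  0.00028461, -0.00340888,  0.00017692,
        0.00102105, -0.00114434]), 'joint_torque': array([ 4.03631202e-03, -5.97764754e+01,  1.61358029e+00, -2.81957674e+01,
        1.28367136e-02,  4.99302201e-03, -3.54664735e-05]), 'eef_pos': array([0.19212759, 0.64657805, 0.25242945]), 'tool_rot': array([-5.91218691e-05,  1.43893306e-01,  9.89592874e-01, -8.10359493e-04]), 'contact_force': array([-0.85230148, -0.79419718, -0.94908509]), 'torque': array([ 0.01375336, -0.00484457, -0.00252891]), 'gripper_width': 0.999162901209313}
```

View pics/top0.png

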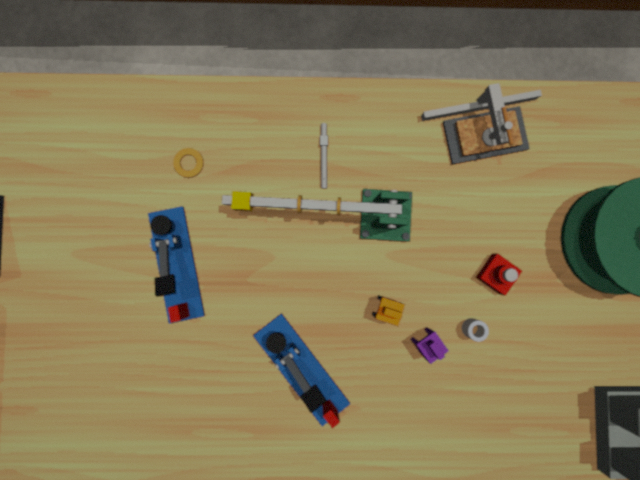

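View pics/scene0.png

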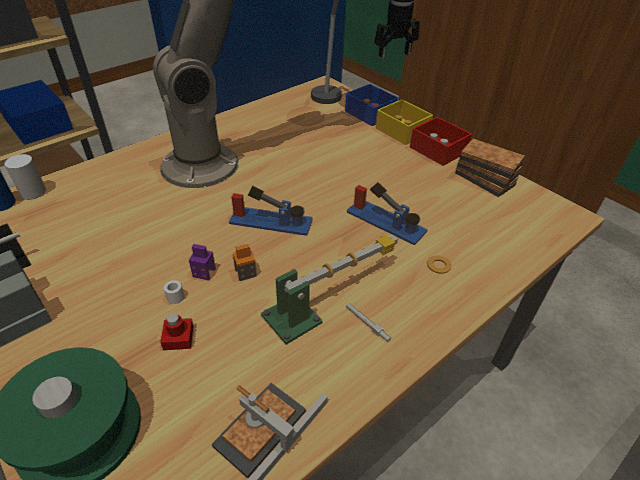

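Top view: two blue jacks, A at (177,263) and B at (300,368). Image left is +y, so A is farthest to the robot's left. Orange shoe is at (389,310) and the purple look-alike at (430,345). The lever runs from the stand (386,215) to its yellow block (241,201), with collars at (300,203) and (338,206).

```bash
python3 - <<'E'
from h import *
T=cam("top"); S=cam("scene"); im=T[0]
a=cv2.resize(im[200:330,130:230],None,fx=4,fy=4,interpolation=2); b=cv2.resize(im[280:345,360:460],None,fx=4,fy=4,interpolation=2)
c=cv2.resize(im[180:230,215:415],None,fx=4,fy=4,interpolation=2)
d=cv2.resize(S[0][170:290,180:280],None,fx=4,fy=4,interpolation=2)[:, :400]
W=np.zeros((600,800,3),np.uint8); W[:520,:400]=a; W[:260,400:]=b; 
W[260:460,400:]=cv2.resize(c,(400,100))[:0].size and 0 or 0
W[260:360,400:]=cv2.resize(c,(400,100)); W[362:600,400:]=d[240:478]
cv2.imwrite("pics/c1.png",W)
def show(C,name,lo,hi,roi,zs):
    x0,y0,x1,y1=roi; h=cv2.cvtColor(C[0],cv2.COLOR_BGR2HSV)[y0:y1,x0:x1]
    m=cv2.inRange(h,lo,hi); n,l,st,ce=cv2.connectedComponentsWithStats(m)
    for i in range(1,n):
        if st[i,4]>12:
            pts=np.argwhere(l==i)[:,::-1].astype(np.float32)+[x0,y0]; r=cv2.minAreaRect(pts.astype(np.float32))
            print(name,ce[i]+[x0,y0],st[i,4],"rect",np.round(r[0],1),np.round(r[1],1),round(r[2],1),[np.round(plane(r[0],C,z)*1000) for z in zs])
show(T,"yellow",(25,150,100),(34,255,255),(215,180,265,220),[.085])
show(T,"collar",(10,120,60),(24,255,200),(285,190,350,220),[.11])
show(T,"orange",(10,200,120),(22,255,255),(365,285,415,335),[.06])
show(T,"red",(0,180,60),(6,255,255),(160,295,200,330),[.075])
show(T,"blue",(100,150,40),(120,255,255),(140,195,215,330),[.01])
show(T,"black",(0,0,0),(180,255,50),(140,195,190,310),[.056,.097])
show(T,"green",(60,80,20),(90,255,200),(355,180,420,250),[.01])
# lever bar axis: gray pixels
h=cv2.cvtColor(T[0],cv2.COLOR_BGR2HSV)[190:220,254:360]; m=cv2.inRange(h,(0,0,110),(180,60,255))
for c in (5,20,35,60,72,95): 
    r=np.where(m[:,c])[0]; print(c+254, r.min()+190 if len(r) else None, r.max()+190 if len(r) else None)
E
```

```text
yellow [240.40978593 200.01529052] 327 rect [240.7 200.2] [19. 18.] 5.7 [array([683., 119.,  85.])]
collar [314.6474359  213.39423077] 624 rect [317. 207.] [24. 64.] 90.0 [array([668., -18., 110.])]
orange [389.72614108 310.96680498] 482 rect [389.7 310.9] [23.3 21.8] 17.1 [array([ 483., -153.,   60.])]
red [175.52702703 312.86486486] 148 rect [176.  313.5] [15. 12.] 90.0 [array([479., 233.,  75.])]
blue [179.96863544 262.88431772] 2455 rect [174.8 264.4] [109.8  36.7] 78.7 [array([566., 257.,  10.])]
black [161.74320242 225.14803625] 331 rect [162. 225.] [18. 22.] 90.0 [array([639., 268.,  56.]), array([636., 255.,  97.])]
black [177.23076923 244.76923077] 13 rect [176.9 244.4] [4.1 4.9] 76.0 [array([603., 240.,  56.]), array([602., 228.,  97.])]
black [164.93714286 284.64285714] 350 rect [164.6 281.8] [25.2 18.9] 85.6 [array([534., 261.,  56.]), array([537., 247.,  97.])]
green [386.6375882  216.65618987] 1559 rect [385.8 214.8] [48.6 48.2] 3.8 [array([ 666., -155.,   10.])]
259 197 205
274 197 207
289 198 207
314 200 209
326 200 209
349 202 211
```

View pics/c1.png

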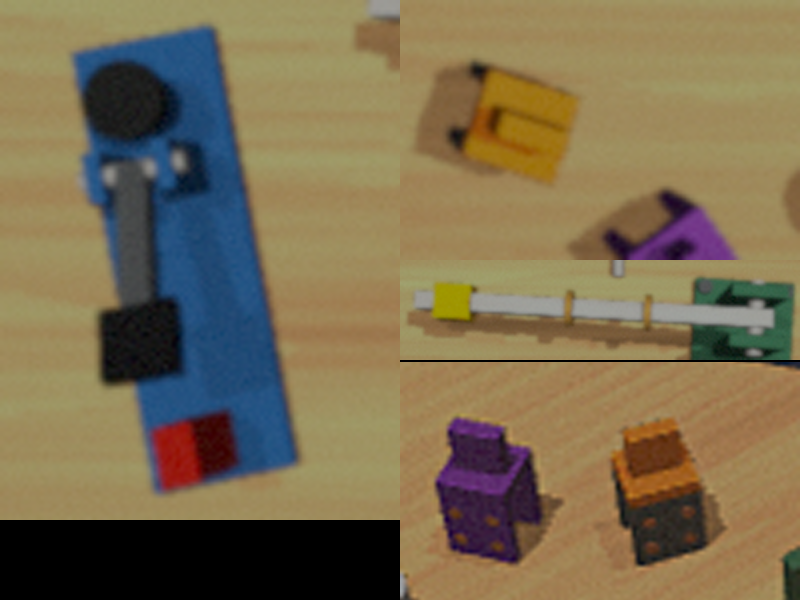

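Crop: the orange shoe on dark legs is confirmed, with its web long in the image's "right, ~17° down" direction; the look-alike is all purple. Jack A has its sole corners at about (149,213), (183,207), (204,316), (169,323).

```bash
cat >> h.py <<'E'
from scipy.spatial.transform import Rotation as Ro
def tri(pa,A,pb,B):
    P=[c[1]@np.c_[c[2],c[3]] for c in(A,B)]
    X=cv2.triangulatePoints(P[0],P[1],np.array(pa,float).reshape(2,1),np.array(pb,float).reshape(2,1)).ravel(); return X[:3]/X[3]
def plan(waypts,rows):
    """waypts: list of (xyz mm, jaw yaw deg mod 180, with tool down); prints per-row tool-frame deltas from measured pose"""
    o=bot.get_obs(); w,x,y,z=o["tool_rot"]; R=Ro.from_quat([x,y,z,w]); p=o["eef_pos"]*1000
    for (q,yaw),n in zip(waypts,rows):
        yv=R.apply([0,1,0]); cur=np.degrees(np.arctan2(yv[1],yv[0])); dy=(yaw-cur+90)%180-90
        a=np.radians(cur+dy); ty=np.array([np.cos(a),np.sin(a),0]); tz=np.array([0,0,-1.]); M=Ro.from_matrix(np.c_[np.cross(ty,tz),ty,tz])
        rv=(R.inv()*M).as_rotvec(); q=np.array(q,float)
        for k in range(n):
            d=R.apply((q-p)/n,inverse=True) if k==0 else (R.inv()).apply((q-p)/n); print([round(v,1) for v in d],[round(v,3) for v in rv/n])
            R=R*Ro.from_rotvec(rv/n)
        p=q
def now():
    o=bot.get_obs(); w,x,y,z=o["tool_rot"]; yv=Ro.from_quat([x,y,z,w]).apply([0,1,0])
    print("t",round(o["t"],2),"p",np.round(o["eef_pos"]*1000,1),"jaw",round(np.degrees(np.arctan2(yv[1],yv[0])),1),"F",np.round(o["contact_force"],1),"w",round(o["gripper_width"],3)); return o
E
python3 - <<'E'
from h import *
T=cam("top"); S=cam("scene")
f=lambda p,z:np.round(plane(p,T,z)*1000,1)
ang=lambda a,b:np.degrees(np.arctan2(*(np.array(b)-a)[1::-1]))
c=[f(p,.01) for p in [(148.7,213.2),(183.2,206.7),(204.5,315.7),(169.2,323)]]
print("sole",c,np.linalg.norm(c[0]-c[1]),np.linalg.norm(c[1]-c[2]),ang(c[2],c[1]),ang(c[3],c[0]), np.mean(c,0))
s=f((161.8,225.1),.056);print("saddle",s)
l=f((173.5,313.5),.075);print("lug",l, ang(l,s),np.linalg.norm((s-l)[:2]))
k=[f(p,.06) for p in [(382.5,297),(404.5,304),(398.7,325.7),(376.2,318.7)]]
print("crown",k,np.mean(k,0),[np.linalg.norm(k[i]-k[i-1]) for i in range(4)],ang(k[1],k[0]),ang(k[2],k[3]))
e=[f(p,z) for p,z in[((259,201.2),.093),((349,206.6),.108)]];print("bar",e,ang(e[1],e[0]))
print("seat",f((319.2,204.8),.103),"yellow top",f((240.6,200.1),.1),f((240.6,200.1),.09))
g=f((385.9,214.8),.01);print("stand",g)
# scene checks
hsv=cv2.cvtColor(S[0],cv2.COLOR_BGR2HSV)
m=cv2.inRange(hsv[225:260,375:400],(22,130,80),(36,255,255));yx=np.argwhere(m);print("yel scene",yx.mean(0)[::-1]+[375,225],yx.min(0),yx.max(0))
print("tri yel",tri((240.6,200.1),T,yx.mean(0)[::-1]+[375,225],S))
print("proj crown ctr in scene",proj(np.mean(k,0)/1000,S),"saddle",proj(s/1000,S))
E
```

```text
sole [array([665.7, 310.3,  10. ]), array([679. , 243.7,  10. ]), array([467.3, 197.7,  10. ]), array([453.2, 265.1,  10. ])] 67.91502042994614 216.6400009231905 12.259155503173389 12.008185367765886 [566.3 254.2  10. ]
saddle [638.9 268.7  56. ]
lug [479.2 237.3  75. ] 11.123526812037769 162.75764190968115
crown [array([ 508.2, -140.1,   60. ]), array([ 495.5, -180.9,   60. ]), array([ 455.8, -169.9,   60. ]), array([ 468.5, -128.4,   60. ])] [ 482.    -154.825   60.   ] [np.float64(41.388162558876644), np.float64(42.730902166933014), np.float64(41.19575220820709), np.float64(43.3997695846418)] 72.70996615607753 72.98462688662393
bar [array([680. ,  85.6,  93. ]), array([669.7, -73.9, 108. ])] 86.30515210264402
seat [673.1 -21.6 103. ] yellow top [680.7 117.1 100. ] [682.1 118.8  90. ]
stand [ 666.  -155.5   10. ]
yel scene [385.2992126  241.30708661] [10  2] [28 19]
tri yel [0.68218939 0.11890377 0.0878738 ]
proj crown ctr in scene [243.22632548 254.99613959] saddle [411.59356236 216.85421067]
```

```bash
python3 - <<'E'
from h import *
now();plan([((430,440,250),43),((540,130,250),13),((482,-155,210),-17)],[6,6,6])
E
```

```text
t 0.3 p [192.2 646.9 252.9] jaw 73.5 F [0.4 0.2 0.4] w 0.996
[np.float64(-47.8), np.float64(-21.8), np.float64(0.5)] [np.float64(-0.0), np.float64(0.0), np.float64(0.089)]
[np.float64(-49.6), np.float64(-17.5), np.float64(0.5)] [np.float64(-0.0), np.float64(0.0), np.float64(0.089)]
[np.float64(-50.9), np.float64(-13.0), np.float64(0.5)] [np.float64(-0.0), np.float64(0.0), np.float64(0.089)]
[np.float64(-51.9), np.float64(-8.4), np.float64(0.5)] [np.float64(-0.0), np.float64(0.0), np.float64(0.089)]
[np.float64(-52.4), np.float64(-3.8), np.float64(0.5)] [np.float64(-0.0), np.float64(0.0), np.float64(0.089)]
[np.float64(-52.5), np.float64(0.8), np.float64(0.5)] [np.float64(-0.0), np.float64(0.0), np.float64(0.089)]
[np.float64(-50.3), np.float64(-21.8), np.float64(-0.0)] [np.float64(0.0), np.float64(-0.0), np.float64(0.087)]
[np.float64(-52.0), np.float64(-17.4), np.float64(-0.0)] [np.float64(0.0), np.float64(-0.0), np.float64(0.087)]
[np.float64(-53.3), np.float64(-12.8), np.float64(-0.0)] [np.float64(0.0), np.float64(-0.0), np.float64(0.087)]
[np.float64(-54.2), np.float64(-8.1), np.
[... 252 characters left out ...]
, np.float64(-0.0), np.float64(0.087)]
[np.float64(-44.1), np.float64(-20.1), np.float64(6.7)] [np.float64(0.0), np.float64(-0.0), np.float64(0.087)]
[np.float64(-45.7), np.float64(-16.2), np.float64(6.7)] [np.float64(0.0), np.float64(-0.0), np.float64(0.087)]
[np.float64(-46.9), np.float64(-12.1), np.float64(6.7)] [np.float64(0.0), np.float64(-0.0), np.float64(0.087)]
[np.float64(-47.8), np.float64(-8.0), np.float64(6.7)] [np.float64(0.0), np.float64(-0.0), np.float64(0.087)]
[np.float64(-48.3), np.float64(-3.8), np.float64(6.7)] [np.float64(0.0), np.float64(-0.0), np.float64(0.087)]
[np.float64(-48.5), np.float64(0.4), np.float64(6.7)] [np.float64(0.0), np.float64(-0.0), np.float64(0.087)]
```

>>> drive_tool --series '[1,-48,-22,0,0,0,0.09,1,-50,-17,0,0,0,0.09,1,-51,-13,0,0,0,0.09,1,-52,-8,0,0,0,0.09,1,-52,-4,0,0,0,0.09,1,-52,1,0,0,0,0.09,1,-50,-22,0,0,0,0.09,1,-52,-17,0,0,0,0.09,1,-53,-13,0,0,0,0.09,1,-54,-8,0,0,0,0.08,1,-55,-3,0,0,0,0.08,1,-55,1,0,0,0,0.08]'

```text
t: 1.8
eef_pos: [0.5365, 0.1276, 0.2536]
tool_rot: [0.0, 0.621, 0.783, 0.0]
contact_force: [1.6, -0.0, 0.2]
gripper_width: 1.0
```

>>> drive_tool --series '[1,-44,-20,6,0,0,0.087,1,-46,-16,7,0,0,0.087,1,-47,-12,7,0,0,0.087,1,-48,-8,7,0,0,0.087,1,-48,-4,7,0,0,0.087,1,-48,0,7,0,0,0.087,1,0,0,0,0,0,0]'

```text
t: 2.68
eef_pos: [0.4781, -0.1595, 0.2122]
tool_rot: [0.0, 0.804, 0.594, -0.001]
contact_force: [-0.3, 1.1, 1.0]
gripper_width: 1.0
```

```bash
python3 - <<'E'
from h import *
now();C=cam("wrist");cv2.imwrite("pics/w1.png",C[0]);print(-C[2].T@C[3],C[2][2]);print(proj((.482,-.155,.09),C),proj((.482,-.155,.0),C))
plan([((482,-155,210),-17.15)],[1])
E
```

```text
t 2.67 p [ 478.1 -159.5  212.2] jaw -17.1 F [-0.3  1.1  1. ] w 1.0
[ 0.50263292 -0.08166344  0.33203325] [-0.09483324 -0.30452941 -0.94777028]
[326.59124018 236.57058827] [325.98305205 208.58521767]
[np.float64(2.9), np.float64(2.2), np.float64(2.3)] [np.float64(-0.0), np.float64(0.0), np.float64(0.006)]
```

View pics/w1.png

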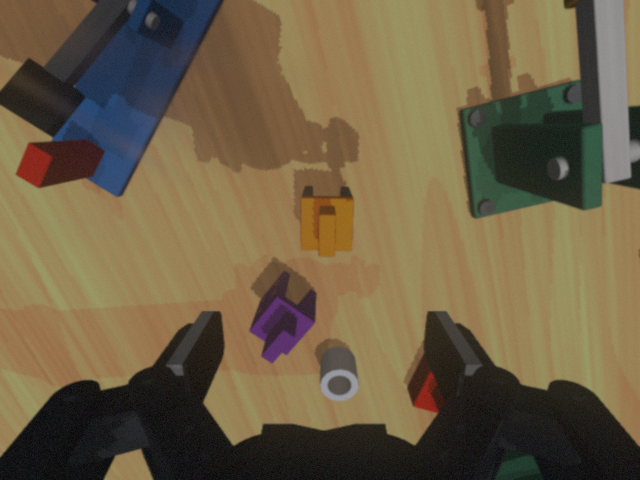

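Wrist view: the shoe's web is centred near (327,234) with its length upright in the picture. The prediction was (327,237), so position and yaw agree. I'll descend and grip.

>>> drive_tool --series '[-0.1,3,2,40,0,0,0,-0.1,0,0,40,0,0,0,-0.1,0,0,30,0,0,0,-0.1,0,0,16,0,0,0,-0.1,0,0,0,0,0,0,-1,0,0,0,0,0,0,-1,0,0,0,0,0,0,-1,0,0,0,0,0,0,-1,0,0,0,0,0,0]' --force 60

```text
t: 3.85
eef_pos: [0.4834, -0.1533, 0.0874]
tool_rot: [0.001, 0.802, 0.598, 0.001]
contact_force: [-0.3, 1.1, 6.8]
gripper_width: 0.122
```

>>> drive_tool --series '[-1,0,0,-30,0,0,0,-1,0,0,-50,0,0,0,-1,0,0,-50,0,0,0,-1,0,0,0,0,0,0]'

```text
t: 4.35
eef_pos: [0.4844, -0.154, 0.2195]
tool_rot: [0.002, 0.802, 0.597, 0.003]
contact_force: [1.9, 1.0, -4.8]
gripper_width: 0.127
```

```bash
python3 - <<'E'
from h import *
now();C=cam("wrist")
T=cam("top");W=np.zeros((480,640+160,3),np.uint8);W[:,:640]=C[0];W[:240,640:]=cv2.resize(T[0][180:300,280:360],(160,240));cv2.imwrite("pics/w2.png",W)
plan([((600,-150,215),-10),((673,-23,215),-3.6)],[3,3])
for p in [(.673,-.0216,.103),(.666,-.1555,0),(.682,.118,.1)]: print(proj(p,C))
E
```

```text
t 4.35 p [ 484.4 -154.   219.5] jaw -16.6 F [ 1.9  1.  -4.8] w 0.127
[np.float64(12.1), np.float64(37.5), np.float64(0.3)] [np.float64(-0.0), np.float64(-0.0), np.float64(-0.038)]
[np.float64(10.7), np.float64(37.9), np.float64(0.3)] [np.float64(-0.0), np.float64(-0.0), np.float64(-0.038)]
[np.float64(9.2), np.float64(38.3), np.float64(0.3)] [np.float64(-0.0), np.float64(-0.0), np.float64(-0.038)]
[np.float64(45.9), np.float64(16.6), np.float64(-0.0)] [np.float64(-0.0), np.float64(0.0), np.float64(-0.037)]
[np.float64(45.3), np.float64(18.3), np.float64(-0.0)] [np.float64(-0.0), np.float64(0.0), np.float64(-0.037)]
[np.float64(44.6), np.float64(20.0), np.float64(-0.0)] [np.float64(-0.0), np.float64(0.0), np.float64(-0.037)]
[580.4560194  -63.50346142]
[505.92210682 160.81135189]
[ 576.29106335 -442.3037456 ]
```

View pics/w2.png

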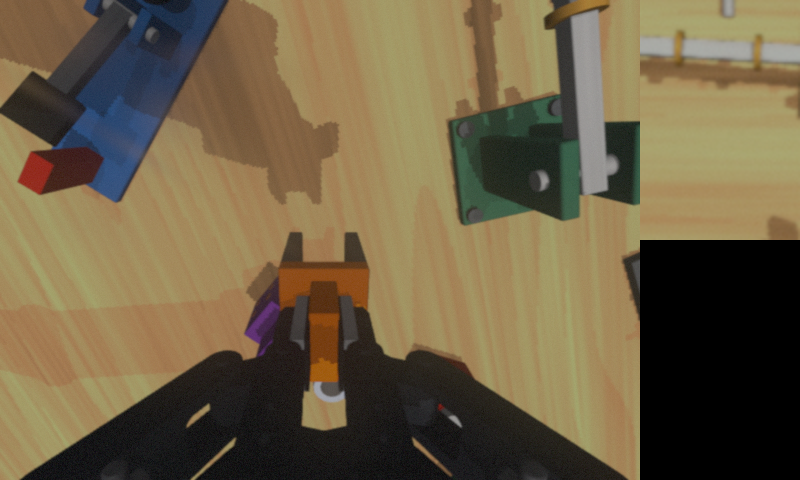

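Shoe held (web between the pads at about (323,330)), lever bar and one collar in view. I'll carry it over the seat clear of the stand, then look.

>>> drive_tool --series '[-1,37,34,-5,0,0,-0.038,-1,37,34,0,0,0,-0.038,-1,34,36,0,0,0,-0.038,-1,12,42,0,0,0,-0.038,-1,9,30,0,0,0,-0.038,-1,4,15,0,0,0,-0.038,-1,0,0,0,0,0,0]'

```text
t: 5.32
eef_pos: [0.6993, -0.0623, 0.2178]
tool_rot: [-0.002, 0.729, 0.685, -0.002]
contact_force: [-1.4, -0.5, -4.1]
gripper_width: 0.127
```

```bash
python3 - <<'E'
from h import *
now();C=cam("wrist");S=cam("scene");W=np.zeros((600,800,3),np.uint8);W[:480,:640]=C[0];W[480:,:400]=0
s=cv2.resize(S[0][190:310,240:400],(480,360));cv2.imwrite("pics/w3.png",np.vstack([cv2.resize(C[0],(480,360))[120:,:],s])[:600])
plan([((673.5,-23,222),-3.7)],[1])
for p in [(.673,-.0216,.103),(.675,.0104,.1),(.671,-.0536,.106),(.682,.118,.1)]: print(proj(p,C),proj(p,S))
E
```

```text
t 5.33 p [699.3 -62.3 217.8] jaw -3.5 F [-1.4 -0.5 -4.1] w 0.127
[np.float64(38.6), np.float64(-27.3), np.float64(-2.9)] [np.float64(-0.004), np.float64(0.0), np.float64(0.001)]
[281.33335276 192.2685292 ] [339.55839907 261.2917628 ]
[280.04657083 142.52159406] [350.51480106 256.34415427]
[282.54261467 239.01854364] [328.26871213 266.3898736 ]
[273.03330667 -59.70241142] [385.68480123 237.66593436]
```

View pics/w3.png

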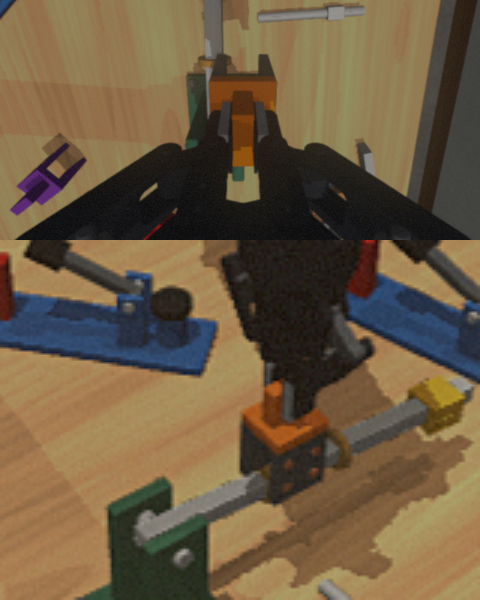

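The shoe is about 39 mm along and 27 mm across from the seat; I'll shift, then re-measure the bar's line with the wrist camera.

>>> drive_tool --series '[-1,20,-14,0,0,0,0,-1,19,-13,0,0,0,0,-1,0,0,0,0,0,0,-1,0,0,0,0,0,0]'

```text
t: 5.92
eef_pos: [0.6749, -0.0231, 0.2212]
tool_rot: [0.0, 0.729, 0.685, -0.0]
contact_force: [0.0, -0.1, -3.9]
gripper_width: 0.127
```

```bash
python3 - <<'E'
from h import *
now();C=cam("wrist");S=cam("scene");T=cam("top")
cv2.imwrite("pics/w4.png",np.vstack([C[0][:330,120:560],cv2.resize(S[0][225:300,285:395],(440,270))]))
a=proj((.6745,0,.1025),C);b=proj((.6768,.03,.0995),C);print(a,b)
print(plane((320,100),C,.1),[plane(p,C,.1)*1000 for p in[(a[0]-10,a[1]),(a[0]+10,a[1])]])
plan([((673.5,-23,218),-3.7)],[1])
E
```

```text
t 5.92 p [674.9 -23.1 221.2] jaw -3.6 F [ 0.  -0.1 -3.9] w 0.127
[320.7450356  213.95952586] [321.26810009 169.64417718]
[0.67885023 0.07372297 0.1       ] [array([ 6.67405191e+02, -1.66577305e-01,  1.00000000e+02]), array([681.46579774,  -1.0482606 , 100.        ])]
[np.float64(0.5), np.float64(-1.9), np.float64(3.3)] [np.float64(0.0), np.float64(0.001), np.float64(0.001)]
```

View pics/w4.png

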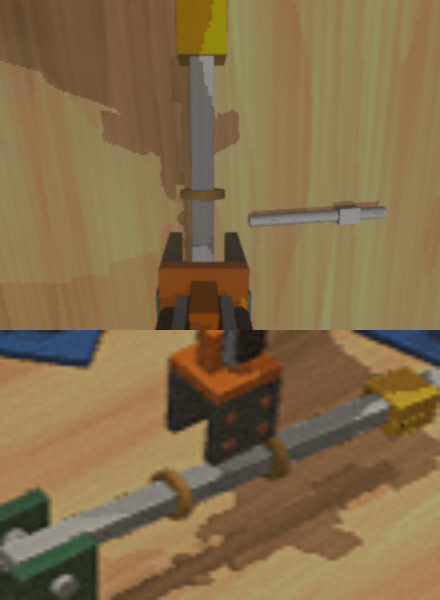

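Wrist view: bar centre is col ~322, shoe legs centred on col ~324 and parallel to the bar, far collar at row ~194, i.e. y≈14 mm, so the seat is at y≈-21. Aligned; lowering.

>>> drive_tool --series '[-1,1,0,30,0,0,0,-1,0,0,25,0,0,0,-1,0,0,15,0,0,0,-1,0,0,5,0,0,0,-1,0,0,0,0,0,0]'

```text
t: 6.7
eef_pos: [0.6758, -0.0216, 0.1467]
tool_rot: [0.0, 0.729, 0.685, 0.0]
contact_force: [0.4, -0.1, -3.4]
gripper_width: 0.134
```

>>> drive_tool --series '[-1,0,0,2,0,0,0,-1,0,0,2,0,0,0,-1,0,0,1,0,0,0,-1,0,0,0,0,0,0]'

```text
t: 7.2
eef_pos: [0.6758, -0.0212, 0.142]
tool_rot: [0.0, 0.729, 0.685, 0.0]
contact_force: [-1.2, 0.2, 1.1]
gripper_width: 0.129
```

>>> drive_tool --series '[-0.5,0,0,0,0,0,0,-0.3,0,0,0,0,0,0,-0.2,0,0,0,0,0,0,-0.2,0,0,-10,0,0,0,-0.2,0,0,-30,0,0,0,-0.2,0,0,-50,0,0,0,-0.2,0,0,0,0,0,0]'

```text
t: 8.07
eef_pos: [0.6782, -0.0222, 0.2367]
tool_rot: [0.003, 0.729, 0.685, 0.003]
contact_force: [-0.6, 0.4, -0.4]
gripper_width: 0.398
```

```bash
python3 - <<'E'
from h import *
now();C=cam("wrist");S=cam("scene");T=cam("top")
cv2.imwrite("pics/w5.png",np.vstack([C[0][100:430,120:560],cv2.resize(S[0][225:300,285:395],(440,270))]))
# lug grasp: jack yaw 12, saddle (639.5,269.2)
d=np.array([np.cos(np.radians(12)),np.sin(np.radians(12))]); L=np.array([639.5,269.2])-165*d; print("lug",L)
plan([((580,120,222),45),((L[0],L[1],222),102)],[4,5])
E
```

```text
t 8.07 p [678.2 -22.2 236.7] jaw -3.6 F [-0.6  0.4 -0.4] w 0.398
lug [478.10564588 234.89457102]
[np.float64(33.8), np.float64(-25.9), np.float64(2.3)] [np.float64(-0.0), np.float64(-0.0), np.float64(-0.212)]
[np.float64(38.4), np.float64(-18.2), np.float64(2.3)] [np.float64(-0.0), np.float64(-0.0), np.float64(-0.212)]
[np.float64(41.4), np.float64(-9.8), np.float64(2.3)] [np.float64(-0.0), np.float64(-0.0), np.float64(-0.212)]
[np.float64(42.5), np.float64(-0.8), np.float64(2.3)] [np.float64(-0.0), np.float64(-0.0), np.float64(-0.212)]
[np.float64(30.7), np.float64(1.8), np.float64(-0.0)] [np.float64(-0.0), np.float64(0.0), np.float64(-0.199)]
[np.float64(29.7), np.float64(7.9), np.float64(-0.0)] [np.float64(-0.0), np.float64(0.0), np.float64(-0.199)]
[np.float64(27.6), np.float64(13.6), np.float64(-0.0)] [np.float64(-0.0), np.float64(0.0), np.float64(-0.199)]
[np.float64(24.3), np.float64(18.8), np.float64(-0.0)] [np.float64(-0.0), np.float64(0.0), np.float64(-0.199)]
[np.float64(20.1), np.float64(23.2), np.float64(-0.0)] [np.float64(-0.0), np.float64(0.0), np.float64(-0.199)]
```

View pics/w5.png

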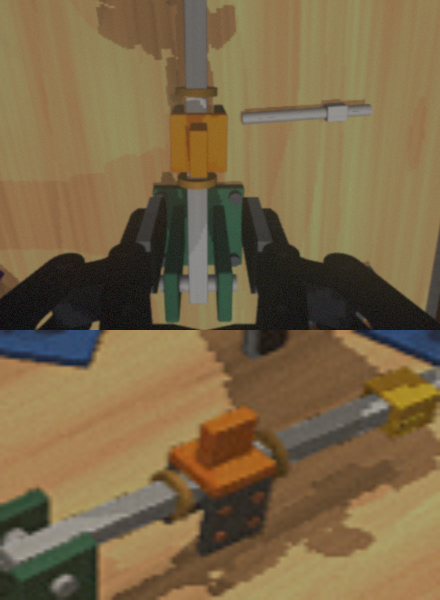

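The shoe sits on the bar between both collars, released. Next, the jack's lug.

```bash
python3 - <<'E'
from h import *
plan([((580,120,200),46),((478,235,180),101.9)],[5,6])
E
```

```text
[np.float64(27.0), np.float64(-20.7), np.float64(6.2)] [np.float64(-0.0), np.float64(-0.0), np.float64(-0.173)]
[np.float64(30.2), np.float64(-15.8), np.float64(6.2)] [np.float64(-0.0), np.float64(-0.0), np.float64(-0.173)]
[np.float64(32.4), np.float64(-10.4), np.float64(6.2)] [np.float64(-0.0), np.float64(-0.0), np.float64(-0.173)]
[np.float64(33.7), np.float64(-4.6), np.float64(6.2)] [np.float64(-0.0), np.float64(-0.0), np.float64(-0.173)]
[np.float64(34.0), np.float64(1.3), np.float64(6.2)] [np.float64(-0.0), np.float64(-0.0), np.float64(-0.173)]
[np.float64(25.5), np.float64(2.0), np.float64(3.3)] [np.float64(0.0), np.float64(-0.0), np.float64(-0.163)]
[np.float64(24.9), np.float64(6.1), np.float64(3.3)] [np.float64(0.0), np.float64(-0.0), np.float64(-0.163)]
[np.float64(23.6), np.float64(10.0), np.float64(3.3)] [np.float64(0.0), np.float64(-0.0), np.float64(-0.163)]
[np.float64(21.6), np.float64(13.7), np.float64(3.3)] [np.float64(0.0), np.float64(-0.0), np.float64(-0.163)]
[np.float64(19.1), np.float64(17.0), np.float64(3.3)] [np.float64(0.0), np.float64(-0.0), np.float64(-0.163)]
[np.float64(16.1), np.float64(19.9), np.float64(3.3)] [np.float64(0.0), np.float64(-0.0), np.float64(-0.163)]
```

>>> drive_tool --series '[0,27,-21,0,0,0,-0.173,0,30,-16,6,0,0,-0.173,0,32,-10,6,0,0,-0.173,0,34,-5,6,0,0,-0.173,0,34,1,6,0,0,-0.173,0,25,2,3,0,0,-0.163,0,25,6,3,0,0,-0.163,0,24,10,3,0,0,-0.163,0,22,14,3,0,0,-0.163,0,19,17,3,0,0,-0.163,0,16,20,3,0,0,-0.163,0,0,0,0,0,0,0]'

```text
t: 9.72
eef_pos: [0.4753, 0.2356, 0.1881]
tool_rot: [-0.001, -0.107, 0.994, -0.0]
contact_force: [-0.0, 0.1, 0.3]
gripper_width: 0.499
```

```bash
python3 - <<'E'
from h import *
now();C=cam("wrist");cv2.imwrite("pics/w6.png",C[0]);print(-C[2].T@C[3])
h=cv2.cvtColor(C[0],cv2.COLOR_BGR2HSV);m=cv2.inRange(h,(0,180,60),(6,255,255));n,l,st,ce=cv2.connectedComponentsWithStats(m)
for i in range(1,n):
    if st[i,4]>60: print(ce[i],st[i])
print("pred lug top",proj((.478,.235,.075),C),"saddle",proj((.6395,.2692,.056),C))
plan([((478,235,180),102)],[1])
E
```

```text
t 9.72 p [475.3 235.6 188.1] jaw 102.2 F [-0.   0.1  0.3] w 0.499
[0.39672948 0.21831447 0.30826098]
pred lug top [322.45684906 252.05772957] saddle [321.81008801 417.27931698]
[np.float64(-1.6), np.float64(0.3), np.float64(8.4)] [np.float64(-0.001), np.float64(-0.002), np.float64(0.0)]
```

View pics/w6.png

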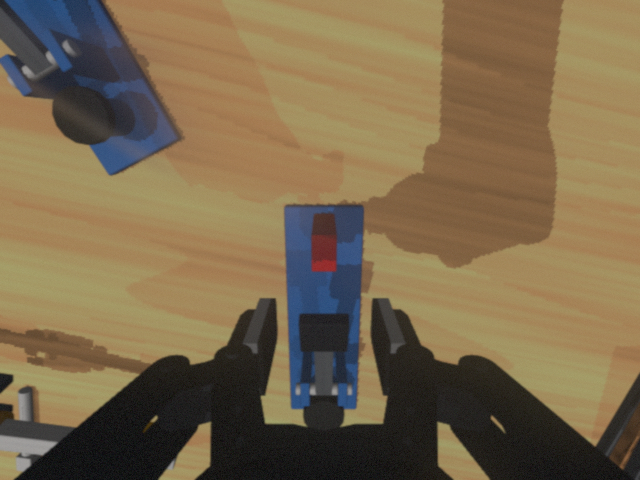

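Lug top at (324,252), predicted (322,252); sole edges are upright in the picture, so yaw agrees. I'll descend and grip the lug.

>>> drive_tool --series '[0,-2,0,40,0,0,0,0,0,0,40,0,0,0,0,0,0,30,0,0,0,0,0,0,13,0,0,0,0,0,0,0,0,0,0,-1,0,0,0,0,0,0,-1,0,0,0,0,0,0,-1,0,0,0,0,0,0,-1,0,0,0,0,0,0]' --force 60

```text
t: 10.9
eef_pos: [0.4802, 0.2356, 0.0677]
tool_rot: [0.001, -0.105, 0.994, 0.001]
contact_force: [0.3, 0.6, 7.5]
gripper_width: 0.205
```

```bash
python3 - <<'E'
from h import *
now();T=cam("top");S=cam("scene")
h=cv2.cvtColor(T[0],cv2.COLOR_BGR2HSV)
# yellow block edges at subpixel-ish
m=cv2.inRange(h[185:215,220:262],(23,120,70),(36,255,255));yx=np.argwhere(m);print("yel bbox",yx.min(0)[::-1]+[220,185],yx.max(0)[::-1]+[220,185],len(yx))
# jack target: saddle under lift; keep yaw 12 -> lug target
o=bot.get_obs()["eef_pos"]*1000
d=np.array([np.cos(np.radians(12)),np.sin(np.radians(12))])
for lift in [(682,118),(683,116)]: print("lug target",np.array(lift)-165*d,"saddle est now",o[:2]+165*d)
E
```

```text
t 10.9 p [480.2 235.6  67.7] jaw 102.1 F [0.3 0.6 7.5] w 0.205
yel bbox [231 191] [253 210] 356
lug target [520.60564588  83.69457102] saddle est now [641.62892809 269.81452608]
lug target [521.60564588  81.69457102] saddle est now [641.62892809 269.81452608]
```

```bash
python3 - <<'E'
from h import *
plan([((523.7,83.9,67.7),102.1)],[9])
T=cam("top");print("washer",plane((188.5,163),T,.006),"jackB corners",[np.round(plane(p,T,.01),3) for p in[(254,332),(281,314)]])
E
```

```text
[np.float64(-1.2), np.float64(-17.5), np.float64(-0.0)] [np.float64(0.0), np.float64(0.0), np.float64(-0.0)]
[np.float64(-1.2), np.float64(-17.5), np.float64(-0.0)] [np.float64(0.0), np.float64(0.0), np.float64(-0.0)]
[np.float64(-1.2), np.float64(-17.5), np.float64(-0.0)] [np.float64(0.0), np.float64(0.0), np.float64(-0.0)]
[np.float64(-1.2), np.float64(-17.5), np.float64(-0.0)] [np.float64(0.0), np.float64(0.0), np.float64(-0.0)]
[np.float64(-1.2), np.float64(-17.5), np.float64(-0.0)] [np.float64(0.0), np.float64(0.0), np.float64(-0.0)]
[np.float64(-1.2), np.float64(-17.5), np.float64(-0.0)] [np.float64(0.0), np.float64(0.0), np.float64(-0.0)]
[np.float64(-1.2), np.float64(-17.5), np.float64(-0.0)] [np.float64(0.0), np.float64(0.0), np.float64(-0.0)]
[np.float64(-1.2), np.float64(-17.5), np.float64(-0.0)] [np.float64(0.0), np.float64(0.0), np.float64(-0.0)]
[np.float64(-1.2), np.float64(-17.5), np.float64(-0.0)] [np.float64(0.0), np.float64(0.0), np.float64(-0.0)]
washer [0.76669362 0.23648086 0.006     ] jackB corners [array([0.436, 0.102, 0.01 ]), array([0.471, 0.05 , 0.01 ])]
```

Path is clear of the washer and the other jack. First most of the slide, then check.

>>> drive_tool --series '[-1,-1,-8,0,0,0,0,-1,-1,-14,0,0,0,0,-1,-1,-18,0,0,0,0,-1,-1,-18,0,0,0,0,-1,-1,-18,0,0,0,0,-1,-1,-18,0,0,0,0,-1,-1,-18,0,0,0,0,-1,-1,-18,0,0,0,0,-1,-1,-14,0,0,0,0,-1,-1,-10,0,0,0,0,-1,-1,-4,0,0,0,0,-1,0,0,0,0,0,0]'

```text
t: 12.55
eef_pos: [0.5235, 0.0855, 0.0677]
tool_rot: [0.001, -0.107, 0.994, 0.002]
contact_force: [-2.4, 6.6, 8.3]
gripper_width: 0.201
```

```bash
python3 - <<'E'
from h import *
now();T=cam("top");S=cam("scene")
a=cv2.resize(T[0][170:300,200:300],None,fx=4,fy=4,interpolation=2)
b=cv2.resize(S[0][170:300,300:400],None,fx=4,fy=4,interpolation=2);cv2.imwrite("pics/w7.png",np.hstack([a,b]))
plan([((523.7,83.9,67.7),102.1)],[1])
print(proj((.683,.1175,.056),S),proj((.683,.1175,.066),S))
E
```

```text
t 12.55 p [523.5  85.5  67.7] jaw 102.2 F [-2.4  6.6  8.3] w 0.201
[np.float64(0.1), np.float64(-1.7), np.float64(0.0)] [np.float64(0.003), np.float64(0.002), np.float64(0.003)]
[383.67981176 251.3280548 ] [384.1619327  248.35587558]
```

View pics/w7.png

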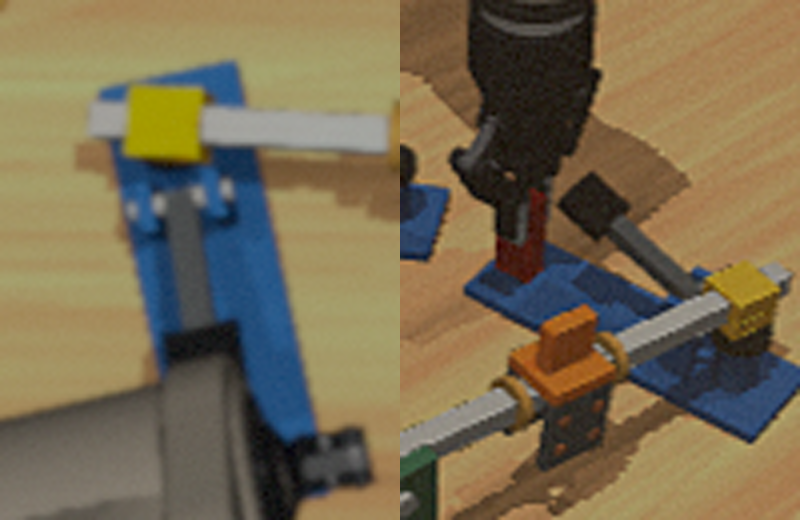

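Saddle is under the yellow block. I'll check centring from the sole's front edge (top pixels (225,193), (259.5,185.5)) and from the right sole edge.

```bash
python3 - <<'E'
from h import *
T=cam("top");S=cam("scene")
a=plane((225,193),T,.01);b=plane((259.5,185.5),T,.01);e=plane((277.5,279),T,.01)
print(np.round(a*1e3),np.round(b*1e3),np.linalg.norm(a-b)); u=(a-b)/np.linalg.norm(a-b); f=np.array([u[1],-u[0],0]); print("yaw",np.degrees(np.arctan2(f[1],f[0])),"right edge yaw",np.degrees(np.arctan2(*(b-e)[1::-1])))
for yaw in(12,): 
    g=np.array([np.cos(np.radians(yaw)),np.sin(np.radians(yaw)),0]); print("saddle",((a+b)/2-.035*g)*1e3)
h=cv2.cvtColor(S[0],cv2.COLOR_BGR2HSV)[235:270,370:400]
m=cv2.inRange(h,(0,0,0),(180,255,45)); n,l,st,ce=cv2.connectedComponentsWithStats(m)
for i in range(1,n):
    if st[i,4]>10: print("dark",st[i,:2]+[370,235],st[i,2:])
for dx in(-19,0,19): print(proj((.683+dx*.707e-3*.9,.1175+dx*.707e-3,.056),S),end=" ")
th=np.linspace(0,6.28,100);P=np.array([proj((.683+.019*np.cos(t),.1175+.019*np.sin(t),z),S) for t in th for z in(.056,.046)]);print("pred saddle bbox",P.min(0),P.max(0))
E
```

```text
[707. 163.  10.] [722.  95.  10.] 0.06929845794598309
yaw 12.938635885012495 right edge yaw 11.536711558388134
saddle [680.29414033 121.5454366   10.        ]
dark [377 252] [16 10 61]
[376.223936   251.08014289] [383.67981176 251.3280548 ] [391.13890175 251.57607359] pred saddle bbox [375.39803278 245.93414347] [391.54949826 259.78864374]
```

Saddle measures ≈(680,121) against the lift point ≈(683,117.5), and the scene view also shows it ~1.5 px too far toward +y. A final nudge, then release and rise.

>>> drive_tool --series '[-1,-2,-3,0,0,0,0,-1,0,0,0,0,0,0,-1,0,0,0,0,0,0,-0.4,0,0,0,0,0,0,0,0,0,0,0,0,0,0,0,0,0,0,0,0,0,0,0,-30,0,0,0,0,0,0,-50,0,0,0,-1,0,0,-30,0,0,0,-1,0,0,0,0,0,0]'

```text
t: 14.0
eef_pos: [0.5273, 0.0799, 0.1787]
tool_rot: [0.003, -0.104, 0.995, 0.0]
contact_force: [0.6, 0.5, -0.1]
gripper_width: 0.081
```

```bash
python3 - <<'E'
from h import *
now();T=cam("top");S=cam("scene")
h=cv2.cvtColor(S[0],cv2.COLOR_BGR2HSV)[235:270,370:400]
m=cv2.inRange(h,(0,0,0),(180,255,45)); n,l,st,ce=cv2.connectedComponentsWithStats(m)
for i in range(1,n):
    if st[i,4]>10: print("dark",st[i,:2]+[370,235],st[i,2:])
# blue sole front edge line in top image
h=cv2.cvtColor(T[0],cv2.COLOR_BGR2HSV); m=cv2.inRange(h,(100,130,30),(122,255,255)); m[:,:215]=0;m[:180]=0;m[300:]=0;m[:,300:]=0
pts=np.argwhere(m)[:,::-1]
W=[plane(p,T,.01)[:2]*1000 for p in pts]; W=np.array(W); g=np.array([np.cos(np.radians(12)),np.sin(np.radians(12))]); k=np.array([-g[1],g[0]])
A=W@g;B=W@k; f=np.percentile(A,99.7); fr=B[A>f-25]; print("front",f,"sides",np.percentile(fr,[1,99])); s=(f-35)*g+np.mean(np.percentile(fr,[1,99]))*k; print("saddle",s)
g3=683*g[0]+117.5*g[1]
# paddle
pd=s-110*g; print("paddle",pd,"down",s-119*g)
plan([((pd[0],pd[1],165),102)],[3])
print("paddle px wrist");C=cam("wrist");print(proj((*(pd/1000),.097),C));cv2.imwrite("pics/w8.png",C[0])
E
```

```text
t 14.0 p [527.3  79.9 178.7] jaw 102.0 F [ 0.6  0.5 -0.1] w 0.081
dark [377 251] [15  9 68]
front 727.0531968639814 sides [-54.87336847   8.20269899]
saddle [681.78186299 121.06054861]
paddle [574.18562691  98.19026262] down [565.38229851  96.3190574 ]
[np.float64(-17.2), np.float64(2.6), np.float64(3.6)] [np.float64(-0.0), np.float64(-0.0), np.float64(0.0)]
[np.float64(-17.2), np.float64(2.6), np.float64(3.6)] [np.float64(-0.0), np.float64(-0.0), np.float64(0.0)]
[np.float64(-17.2), np.float64(2.6), np.float64(3.6)] [np.float64(-0.0), np.float64(-0.0), np.float64(0.0)]
paddle px wrist
[336.27349278 339.57202661]
```

View pics/w8.png

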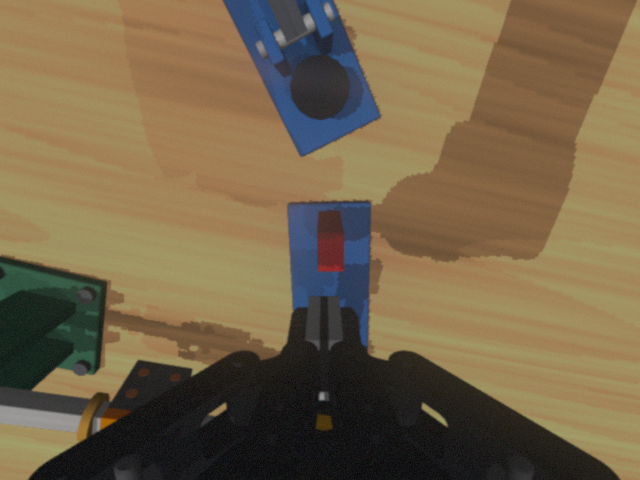

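Lug top is at (331,254) in the wrist view; I'll use that for the saddle position too.

```bash
python3 - <<'E'
from h import *
C=cam("wrist");T=cam("top");now()
h=cv2.cvtColor(C[0],cv2.COLOR_BGR2HSV)[195:285,300:360]
m=cv2.inRange(h,(0,150,100),(8,255,255)); yx=np.argwhere(m);v=h[...,2][m>0]
print(yx.min(0)[::-1]+[300,195],yx.max(0)[::-1]+[300,195],np.percentile(v,[5,50,95]))
r=[int(np.median(h[i,:,2][m[i]>0])) if m[i].any() else 0 for i in range(90)]; print(r[10:80])
w=plane((331,254),C,.075)*1e3;print("lug top",w)
c=[plane(p,C,.01)*1e3 for p in[(288.5,203.5),(371,201.5)]];print("rear corners",c,np.linalg.norm(c[0]-c[1]))
u=(c[0]-c[1])/np.linalg.norm(c[0]-c[1]);yaw=np.degrees(np.arctan2(u[1],u[0]));print("edge ang",yaw)
g=np.array([np.cos(np.radians(12)),np.sin(np.radians(12)),0]);print("saddle by lug",w+165*g,"by rear",(c[0]+c[1])/2+185*g)
E
```

```text
t 14.25 p [524.8  79.7 175. ] jaw 102.0 F [-0.6 -0.5 -0.5] w 0.0
[319 238] [342 271] [102.  105.  145.3]
[0, 0, 0, 0, 0, 0, 0, 0, 0, 0, 0, 0, 0, 0, 0, 0, 0, 0, 0, 0, 0, 0, 0, 0, 0, 0, 0, 0, 0, 0, 0, 0, 0, 102, 105, 105, 105, 106, 104, 105, 105, 104, 105, 105, 104, 104, 104, 104, 104, 104, 104, 103, 104, 104, 103, 104, 104, 103, 103, 104, 106, 116, 137, 143, 145, 145, 139, 0, 0, 0]
lug top [523.50816182  83.99342937  75.        ]
rear corners [array([510.34806625,  46.48296704,  10.        ]), array([494.54589445, 112.63029328,  10.        ])] 68.00865681696473
edge ang -76.56422218351331
saddle by lug [684.90251594 118.29885836  75.        ] by rear [683.40428649 118.02029296  10.        ]
```

Saddle is at ≈(684,118), within ~1–2 mm of the lift point. Now over the paddle at ≈(576,95) with fingers shut.

>>> drive_tool --series '[-1,-18,1,0,0,0,0,-1,-18,2,0,0,0,0,-1,-18,1,10,0,0,0,-1,0,0,20,0,0,0,-1,0,0,16,0,0,0,-1,0,0,0,0,0,0,-1,0,0,0,0,0,0]'

```text
t: 15.12
eef_pos: [0.5777, 0.0951, 0.1305]
tool_rot: [0.0, -0.105, 0.994, 0.0]
contact_force: [-0.4, 0.6, 0.4]
gripper_width: 0.001
```

```bash
python3 - <<'E'
from h import *
now();plan([((576.5,94.6,119),102)],[1])
E
```

```text
t 15.12 p [577.7  95.1 130.5] jaw 102.0 F [-0.4  0.6  0.4] w 0.001
[np.float64(1.3), np.float64(-0.3), np.float64(11.5)] [np.float64(-0.0), np.float64(0.0), np.float64(0.001)]
```

>>> drive_tool --series '[-1,1,0,8,0,0,0,-1,0,0,4,0,0,0,-1,2,0,5,0,0,0,-1,0,0,0,0,0,0]'

```text
t: 15.62
eef_pos: [0.5751, 0.0946, 0.1137]
tool_rot: [0.001, -0.105, 0.994, 0.0]
contact_force: [-0.8, -0.7, 7.9]
gripper_width: 0.002
```

>>> drive_tool --series '[-1,2,0,5,0,0,0,-1,2,0,5,0,0,0,-1,1,0,5,0,0,0,-1,1,0,5,0,0,0,-1,0,0,0,0,0,0]'

```text
t: 16.25
eef_pos: [0.5698, 0.0934, 0.094]
tool_rot: [0.001, -0.105, 0.994, 0.0]
contact_force: [-0.6, 0.1, 8.7]
gripper_width: -0.003
```

>>> drive_tool --series '[-1,1,0,4,0,0,0,-1,0,0,3,0,0,0,-1,0,0,0,0,0,0,-1,0,0,0,0,0,0]'

```text
t: 16.75
eef_pos: [0.5691, 0.0932, 0.0874]
tool_rot: [0.001, -0.105, 0.994, 0.0]
contact_force: [-1.2, -0.6, 9.2]
gripper_width: 0.001
```

>>> drive_tool --series '[-1,0,0,2,0,0,0,-1,0,0,1,0,0,0,-1,0,0,1,0,0,0,-1,0,0,0,0,0,0,-1,0,0,0,0,0,0]'

```text
t: 17.38
eef_pos: [0.5689, 0.0932, 0.0845]
tool_rot: [0.001, -0.105, 0.995, 0.0]
contact_force: [-4.3, -0.8, 20.5]
gripper_width: 0.003
```

The stop is reached: force jumped to 20 N at the expected height. Final check.

```bash
python3 - <<'E'
from h import *
now();T=cam("top");S=cam("scene")
b=cv2.resize(S[0][180:340,240:440],(800,640))[:600];cv2.imwrite("pics/w9.png",b)
# bar level? triangulate yellow block & expected
h=cv2.cvtColor(T[0],cv2.COLOR_BGR2HSV);m=cv2.inRange(h[180:215,215:265],(23,150,90),(36,255,255));a=np.argwhere(m).mean(0)[::-1]+[215,180]
h=cv2.cvtColor(S[0],cv2.COLOR_BGR2HSV);m=cv2.inRange(h[215:262,370:402],(22,130,80),(36,255,255));c=np.argwhere(m).mean(0)[::-1]+[370,215]
print(a,c,"yellow tri",tri(a,T,c,S)*1e3,"(before 682,119,88)")
E
```

```text
t 17.38 p [568.9  93.2  84.5] jaw 102.0 F [-4.3 -0.8 20.5] w 0.003
[237.68306011 198.25409836] [386.7810219  231.78832117] yellow tri [681.47488371 119.3087528  117.55401218] (before 682,119,88)
```

View pics/w9.png

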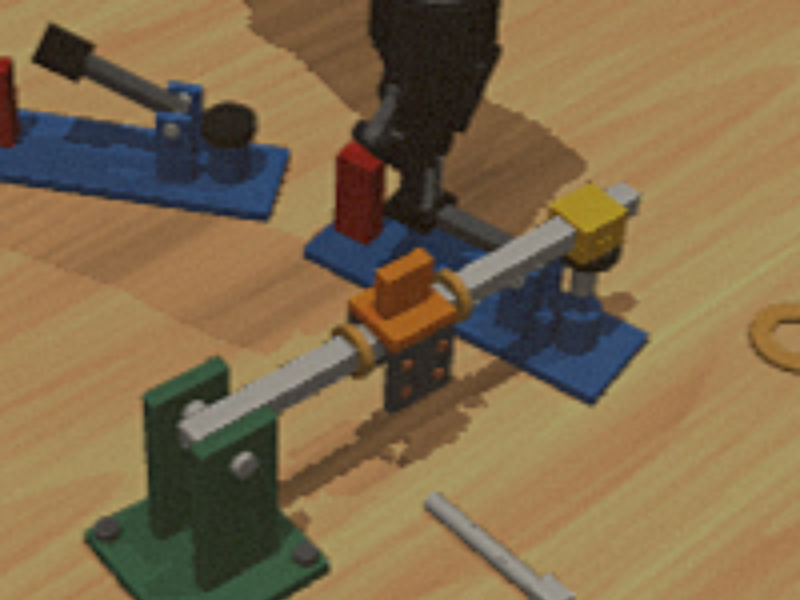

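The lever is raised: the yellow block is up 29 mm (28 expected at full stroke), the shoe is between the collars, and the saddle is under the block.

```bash
python3 -c "
from h import *
now();print(bot.hand_in())"
```

```text
t 17.48 p [568.9  93.1  84.5] jaw 102.0 F [-4.8 -1.1 20.3] w 0.001
the job is handed in; nothing more can be done
None
```

The job is done and handed in at 17.5 s. The shoe is hung and released between the collars, the leftmost jack is slid under the lift point, and the gripper is still holding its paddle down.

**Last checks:**
- **Lever:** the yellow block rose about 29 mm, against 28 mm expected at full stroke. By the given sizes that puts the lever about 0.015 rad above level; I did not measure the angle directly.
- **Paddle:** the fingers stopped at the stated fully-down height, and the push rose from 9 N to a steady 20 N, as it should on the stop.
- **Shoe:** in the last picture it sits between the collars.
- **Bystanders:** the gripper and the jack kept clear of all four. The last picture shows the drift and washer; I did not re-check the anvil or bush.

**What disagreed:** after the final nudge, the saddle's position came out near (682, 121) mm from the top camera, where the sole was partly hidden. The wrist camera gave (683–685, 118) mm. I took the wrist figure, which is within about 2 mm of the estimated lift point at (683, 117.5) mm.

The first push on the paddle also read about 8 N rather than the 3 N given.

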